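# Switch over a sunken lamp dimmer

## Task

Lift the black dust cap off the white microscope-lamp control unit and set it down (do not drop it) right way up, flat in the blue tray. Then reach into the well and turn the sunken dimmer knob clockwise, to the very end of its travel, until its end switch has gone fully over; stop at the end stop and never force it, never lean on the unit, and leave everything else on the bench where it is.

Things in the scene. Friction and masses are not known exactly. Their poses are not given: they have to be found in the camera images.
- unit: The fixed lamp control unit: a white block 160 mm (x) by 130 mm (y) by 62 mm high with a round vertical well in the middle of its top, 72 mm in diameter and 50 mm deep. Origin: centre of its underside on the bench; z up. The cap covers the well at the start.
- casing: The unit's white shell with the well's wall and floor (all of the unit but the knob); same origin and axes as the unit.
- well_mouth (a point): Centre of the well's mouth, level with the unit's top face (62 mm above the bench); the knob's axis runs straight down through it. Between the knob bar's flat faces and the well wall there is at most 29 mm on each side, so fingers must go in partly closed. The well floor is 12 mm above the bench.
- knob_top (a point): Top centre of the black dimmer knob, on its vertical turning axis, 53 mm above the bench, 9 mm below the well's mouth. Its grip is an upright bar, 30 mm along this point's x, 14 mm thick along its y, flat sides 32 mm deep from this point down; then a flange 32 mm wide, 6 mm high and a 3 mm stub to the well floor. White line on its -x half. Pinch it across y.
- end_switch (a joint): End switch moved by the knob at the end of its clockwise travel: 0 rad = off, 0.3 = fully over, on its hard stop; stays where left. The knob first turns clockwise (from above) against 0.03 N m through a hidden angle (0.7 to 1.6 rad, differs each time), then carries the switch through 0.3 rad against 0.10 N m, then meets the stop. Another stop lies 0.4 rad or more anticlockwise of the start.
- mount_twist (a joint): How far the torque on the knob twists the dimmer's elastic mount: 0 rad at rest, clockwise positive, 2 N m per rad (about 0.05 rad while the switch is moving). It springs back when released. Beyond 0.15 rad (0.30 N m), either way, the dimmer has been forced.
- cap: The loose black plastic dust cap, about 70 g: a disc 84 mm in diameter and 6 mm thick on a boss 66 mm in diameter and 4 mm high that sits loosely in the well's mouth. On top stands a round grip stub 24 mm in diameter and 24 mm high. Origin: centre of the boss's underside (4 mm below the disc); z up; total height 34 mm. It lifts straight off.
- cap_grip (a point): The middle of the cap's grip stub, 22 mm above the cap's origin and 12 mm below the stub's top.
- tray: The fixed open blue tray, 160 by 160 mm outside, 22 mm high, walls 4 mm; its inner floor is 4 mm above the bench. Origin: centre of its underside. Empty at the start.
- driver: Bystander: a loose small screwdriver with a red handle, 150 mm long, lying on the bench; origin in its middle, underside.
- lens_cap_a: Bystander: a loose black lens cap, 38 mm in diameter, 12 mm high, lying between the unit and the tray; origin at its underside.
- lens_cap_b: Bystander: a second such lens cap, farther out.
- phone_board: Bystander: a small loose blue circuit board, 22 by 70 mm, 6 mm high.
- phone: Bystander: a loose black phone, 72 by 150 by 9 mm.
- parts_case: Bystander: a loose clear case, 50 by 45 by 20 mm.
- flux_jar: Bystander: a loose small jar, 40 mm in diameter, 35 mm high.
There are look-alikes about, which are no part of the job. Leave any orange or purple look-alike of the cap alone. There is more than one size of the unit; the one meant has the size given above.

How it is judged:
By the outcome, as a careful person would: the job done as asked, in the order asked, and still so for the second after the job is handed in, with the robot touching nothing.
It also fails if it takes over 72 s, if anything falls off the work surface, if the arm or the gripper's body presses on something with over 40 N, if the wrist force passes 120 N, or if a joint passes its speed limit or range.

## Robot

A 6-joint arm with a two-finger parallel gripper is mounted at the origin on the work surface. World frame = base frame: x ahead of the robot, y to its left, z up, the work surface at z = 0. Lengths are in mm, angles in rad, forces in N, time in s.
With the tool pointing down it reaches from about 275 to 825 mm from the base axis. Payload 4.9 kg.
Tool frame: the origin (TCP) lies at the very end of the fingers, on their centre line; the grasp point (between the pads) lies 19 mm behind it; z points along the fingers, y is the line along which they close (so a half turn about z gives the same grasp; the last joint's range is limited). The gripper opens to 85 mm and grips with 20 to 120 N. Pads are 22 mm wide; open, the fingers measure 114 mm over their backs; the gripper's body (76 mm by 85 mm) begins 54 mm behind the grasp point. The pads swing forward as they close: fully open they stand 13 mm farther back than shut.
Start: joints at [0.971, 0.326, -0.193, 1.052, 0, 1.437], TCP at [247.023, 491.425, 231.281] pointing down, gripper open.
Joint ranges: [-2.65, 2.65], [-0.97, 1.79], [-1.3, 1.35], [-1.93, 2.1], [-1.47, 1.37], [-3.14, 3.14]. Speed limits (rad/s): [2.57, 2.57, 3.14, 3.14, 3.14, 3.14].

## Interface

Orientations are given as [roll, pitch, yaw] about the fixed x, y, z axes, in that order (R = Rz(yaw) Ry(pitch) Rx(roll)).
In Python, from bench import telemetry, viewer, ticket gives the robot as it stands. The module is installed in compiled form; this text tells all that it offers.
- The arm moves only by the tool servo_tool, never from a script. Its argument "deltas" is a list of rows, each a list of 4 numbers: the shift along the tool's x, y, z scaled (see below), then the turn about the tool's z scaled (see below). In form: [[dx, dy, dz, roll], ...]. A call has 1 to 8 rows; each row is the pose to reach, as a shift and turn from the pose commanded when the call began, along the tool's axes at that moment, turning the shorter way round; what a row does not reach only later rows make up. The controller multiplies each number of a shift by 0.3 m and each number of a turn by 180 degrees. A row lasts 1/10 s, in which the tool goes at most 50 mm and 8.59 degrees, less where a joint would pass 70% of its speed; a pose out of reach is approached as far as the arm can. A call with a number of a shift or a turn outside -1 to 1 is refused whole. A call with a gripper value outside its range is refused whole. "gripper" is the closure, from -1 (fully open) to 1 (shut), set as the call begins (left out, the last holds). The fingers move at their own pace and stop on an object; "newtons" is the grip in N (left out, the last holds). Time passes only in rows, so rows that repeat a pose let the fingers close. It gives the time, the measured TCP pose, the force, the opening and the grip force at its end, in the units of the state.
- telemetry.get_state(): the state, without advancing time (a new reading comes with each control period).
- viewer.get_image(name): name is "side" or "top" or "wrist"; returns a dict with "color" (400x640x3 uint8, red, green, blue), "mtx" (3x3 intrinsics, pixels), "dist_coeffs" ([k1, k2, p1, p2, k3] as OpenCV has them; the pictures are not rectified), "R" (3x3) and "t" (3): a world point X has camera coordinates R X + t; the wrist camera has in their place "mount" (4x4, takes a point from camera to tool coordinates, whose origin is the TCP and whose axes are the flange's). Camera axes: x right, y down, z forward; pixel columns grow to the right and rows downward; lengths in mm; the calibration is good to about 2 mm. A picture is of the moment at which its call begins: read the wrist's pose just before it. There is no depth.
- ticket.finish_job(): hands the job in; it is judged then, once.
The state is a dict: "clock": time; "joints": joint angles; "joint_velocities": joint speeds; "joint_efforts": joint torques, N m; "position": TCP position; "eef_rot": TCP orientation; "ft_force": force on the tool from outside, world axes, zero at the start; "torque": the same for the moment, N m; "finger_gap": finger opening in mm; "finger_force": force on a finger pad.
Only numpy, scipy, OpenCV 4.12 (cv2) and the standard library are available. Lean on these libraries where they do the work, as an engineer would, in place of code of your own. Each camera call takes 0.05 s, during which the arm holds its last target. There are 200 camera calls.

## Working session

There is one attempt and no reset: what is moved stays moved. The work goes in short steps, Python scripts to look and compute and a tool call to move; the robot and the scene stay as the last step left them, time stands still between calls to the robot, and variables do not carry over. Pictures are saved under pics/ and viewed, at most 10 in all, crops included, and the job is handed in when it is done.

Besides the shell and the picture viewer there is one more tool, called after "Emit:" as name([rows], argument=value, ...), one row to a line, values as JSON. servo_tool: Moves the arm, as the interface text tells. Shifts and turns lie within -1 to 1; 1 stands for 0.3 m of shift or 180 degrees of turn. Its arguments: {"type":"object","properties":{"deltas":{"type":"array","items":{"type":"array","items":{"type":"number"}}},"gripper":{"type":"number"},"newtons":{"type":"number"}},"required":["deltas"]}

```bash
mkdir -p pics; cat > h.py <<'E'
import numpy as np, cv2, json
from bench import telemetry, viewer, ticket
from scipy.spatial.transform import Rotation as Ro
def grab(n):
    s=telemetry.get_state(); im=viewer.get_image(n)
    cv2.imwrite(f'pics/{n}_{s["clock"]:.2f}.png', im['color'][:,:,::-1])
    K=np.array(im['mtx']); d=np.array(im['dist_coeffs'],float)
    if n=='wrist':
        M=np.array(im['mount']); Rt=Ro.from_euler('xyz',s['eef_rot']).as_matrix()
        Rc=Rt@M[:3,:3]; c=Rt@M[:3,3]+np.array(s['position'])
    else:
        R=np.array(im['R']); Rc=R.T; c=-R.T@np.array(im['t']).ravel()
    return dict(img=im['color'],K=K,d=d,Rc=Rc,c=c,s=s)
def cast(v,px,z):
    p=cv2.undistortPoints(np.array(px,float).reshape(-1,1,2),v['K'],v['d']).reshape(-1,2)
    r=np.c_[p,np.ones(len(p))]@v['Rc'].T
    return v['c']+r*((z-v['c'][2])/r[:,2])[:,None]
def proj(v,X):
    R=v['Rc'].T; X=np.array(X,float).reshape(-1,3)
    return cv2.projectPoints(X,cv2.Rodrigues(R)[0],-R@v['c'],v['K'],v['d'])[0].reshape(-1,2)
E
python3 - <<'E'
from h import *
s=telemetry.get_state();print(s)
vs=[grab(n) for n in('top','side','wrist')]
for v in vs: print(v['c'].round(0),v['Rc'].round(2).tolist(),v['K'][0,0])
im=np.vstack([vs[0]['img'],vs[1]['img']]);cv2.imwrite('pics/a.png',cv2.resize(im,(480,600),interpolation=3)[:,:,::-1])
E
ls pics
```

```text
{'clock': 0.0, 'joints': array([ 9.70796750e-01,  3.26956999e-01, -1.93548132e-01,  1.05199925e+00,
        3.57895670e-06,  1.43655363e+00]), 'joint_velocities': array([ 0.00039104, -0.00129877,  0.00070277,  0.00034338,  0.00041265,
        0.00029246]), 'joint_efforts': array([-3.59888390e-04, -4.43402088e+01,  2.62436575e+01,  1.54450169e-02,
       -2.56415979e-04,  1.34413739e-05]), 'position': array([246.69395661, 490.94185883, 230.508258  ]), 'eef_rot': array([-3.13990045e+00, -2.32152038e-04,  2.67583557e+00]), 'ft_force': array([ 0.50018784, -0.12116814,  0.38595217]), 'torque': array([-0.01455632,  0.013074  ,  0.01076881]), 'finger_force': 0.0, 'finger_gap': 85.38725639975846}
[ 421.    5. 1130.] [[0.03, -0.99, 0.11], [-1.0, -0.03, 0.0], [0.0, -0.11, -0.99]] 418.4292223998739
[-262.  751.  773.] [[-0.68, -0.41, 0.6], [-0.73, 0.36, -0.58], [0.02, -0.84, -0.55]] 452.9805378751213
[181. 525. 373.] [[0.45, 0.86, 0.26], [0.89, -0.43, -0.13], [-0.0, 0.29, -0.96]] 298.08844544963796
a.png
side_0.05.png
top_0.00.png
wrist_0.10.png
```

View pics/top_0.00.png

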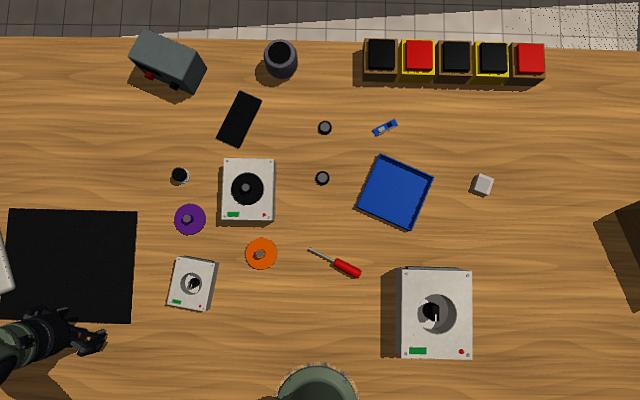

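View pics/side_0.05.png

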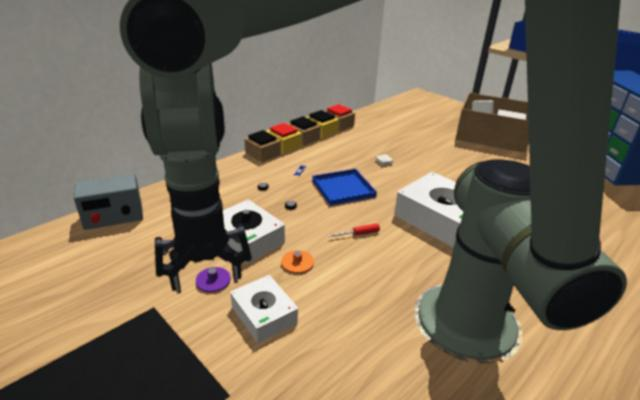

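The top view shows three white units: one with a black cap at (248,190), a small one at (191,284) and a large one at (434,313). The purple (189,219) and orange (261,253) caps are look-alikes, and the tray is at (395,192). I'll check their sizes next.

```bash
python3 - <<'E'
from h import *
v=grab('top');im=v['img'];hsv=cv2.cvtColor(im,cv2.COLOR_RGB2HSV)
def cs(m,a): return [c for c in cv2.findContours(m,0,2)[0] if cv2.contourArea(c)>a]
w=((hsv[...,1]<40)&(hsv[...,2]>150)).astype(np.uint8)
for c in cs(w,800):
    p=c.reshape(-1,2)
    if p[:,1].min()<100: continue
    X=cast(v,p,62)[:,:2].astype(np.float32); print('unit',p.mean(0),cv2.minAreaRect(X))
b=((hsv[...,0]>100)&(hsv[...,0]<130)&(hsv[...,1]>120)&(hsv[...,2]>50)).astype(np.uint8)
for c in cs(b,800):
    p=c.reshape(-1,2)
    for z in (0,22): print('tray',z,p.mean(0),cv2.minAreaRect(cast(v,p,z)[:,:2].astype(np.float32)))
k=(hsv[...,2]<60).astype(np.uint8);k2=np.zeros_like(k);k2[165:212,226:270]=k[165:212,226:270]
c=max(cs(k2,200),key=cv2.contourArea);X=cast(v,c.reshape(-1,2),68)[:,:2].astype(np.float32)
print('cap',cv2.fitEllipse(X))
for n,p in dict(lensA=(322,178),lensB=(325,128),phone=(239,120),jar=(180,176),drv=(347,267),board=(385,128),stubtop=(245,188)).items(): print(n,cast(v,[p],92 if n=='stubtop' else 10)[0].round())
cv2.imwrite('pics/crop.png',cv2.resize(im[145:235,205:450],None,fx=3.2,fy=3.2,interpolation=2)[:,:,::-1])
E
```

```text
unit [433.86666667 327.        ] ((256.7569580078125, -294.4490966796875), (175.41152954101562, 217.43128967285156), 89.68487548828125)
unit [189.84057971 284.2173913 ] ((316.12884521484375, 325.0438537597656), (98.42076873779297, 121.31361389160156), 80.94364929199219)
unit [246.38888889 185.05555556] ((561.171142578125, 191.90509033203125), (159.14366149902344, 129.01112365722656), 0.5247132778167725)
tray 0 [394.09550562 191.9494382 ] ((571.796142578125, -199.0012969970703), (162.2101287841797, 163.4207763671875), 67.35580444335938)
tray 22 [394.09550562 191.9494382 ] ((568.861083984375, -195.02523803710938), (159.0511016845703, 160.23818969726562), 67.35581970214844)
cap ((559.7906494140625, 192.82601928710938), (79.984130859375, 81.2856216430664), 76.72660064697266)
lensA [601.   0.  10.]
lensB [740.  -4.  10.]
phone [757. 233.  10.]
jar [597. 386.  10.]
drv [365. -72.  10.]
board [ 745. -169.   10.]
stubtop [558. 193.  92.]
```

View pics/crop.png

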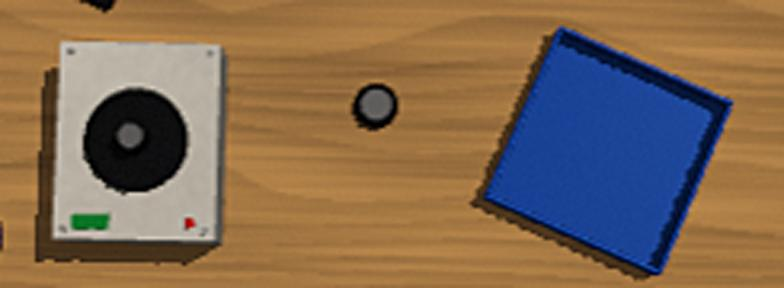

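The capped unit measures 159 x 129 mm, so it is the one meant; the others come out at about 217 x 175 and 121 x 98. In the crop, the cap's grip stub is at (130,135). The cap is at about (560,192.5) and the tray centre at about (569.5,-196).

Emit:
servo_tool([
  [-0.115,-0.035,0,0],
  [-0.23,-0.07,0,0],
  [-0.345,-0.105,0,0],
  [-0.46,-0.14,0,0],
  [-0.575,-0.175,0,0],
  [-0.69,-0.21,0,0],
])

```text
clock: 0.8
position: [404.5, 341.0, 231.2]
eef_rot: [-3.141, -0.0, 2.676]
ft_force: [-0.1, 0.8, 0.6]
finger_gap: 85.4
finger_force: 0.0
```

Emit:
servo_tool([
  [-0.115,-0.035,0.03,0],
  [-0.23,-0.07,0.06,0],
  [-0.345,-0.105,0.09,0],
  [-0.46,-0.14,0.12,0],
  [-0.575,-0.175,0.15,0],
  [-0.69,-0.21,0.16,0],
  [-0.69,-0.21,0.16,0],
  [-0.69,-0.21,0.16,0],
])

```text
clock: 1.6
position: [560.3, 192.3, 182.7]
eef_rot: [-3.141, -0.001, 2.674]
ft_force: [0.1, -0.8, -0.5]
finger_gap: 85.2
finger_force: 0.0
```

```bash
cat >> h.py <<'E'
def d(x,y,z,yaw=None,s=None):
    s=s or telemetry.get_state(); R=Ro.from_euler('xyz',s['eef_rot']).as_matrix()
    o=R.T@(np.array([x,y,z])-s['position'])/300
    t=0 if yaw is None else (-(yaw-s['eef_rot'][2])+np.pi/2)%np.pi-np.pi/2
    print('pose',s['position'].round(1),s['eef_rot'].round(3),'t',s['clock'],'j6',s['joints'][5].round(3),'delta',o.round(4),'turn',round(t/np.pi,4))
E
python3 - <<'E'
from h import *
v=grab('wrist');d(560,192.5,72)
print(proj(v,[[560,192.5,68],[560,192.5,92]]))
cv2.imwrite('pics/w1.png',v['img'][:,:,::-1])
E
```

```text
pose [559.7 193.  183. ] [-3.141e+00 -1.000e-03  2.676e+00] t 1.65 j6 0.673 delta [-0.002  -0.0009  0.3699] turn 0.0
[[314.41468573 192.16619457]
 [314.36124418 200.19818868]]
```

View pics/w1.png

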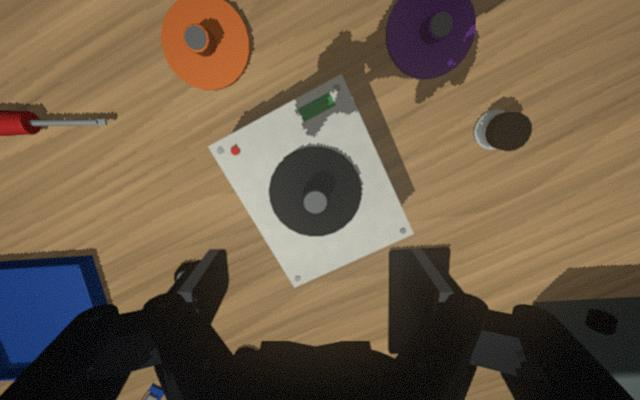

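The wrist view shows the disc centred at (315,190) and the stub top at (315,202). Both are within 2 px of prediction, so I'll go down.

Emit:
servo_tool([
  [0,0,0.1,0],
  [0,0,0.2,0],
  [0,0,0.28,0],
  [0,0,0.32,0],
  [0,0,0.35,0],
  [0,0,0.367,0],
  [0,0,0.367,0],
  [0,0,0.367,0],
])

```text
clock: 2.45
position: [561.0, 193.1, 74.1]
eef_rot: [3.141, 0.001, 2.676]
ft_force: [0.2, 0.4, -0.3]
finger_gap: 85.6
finger_force: 0.0
```

Emit:
servo_tool([
  [0,0,0,0],
  [0,0,0,0],
  [0,0,0,0],
  [0,0,0,0],
  [0,0,0,0],
  [0,0,0,0],
  [0,0,0,0],
  [0,0,0,0],
], gripper=0.3, newtons=20)

```text
clock: 3.25
position: [560.3, 192.9, 73.1]
eef_rot: [-3.142, -0.0, 2.676]
ft_force: [0.2, -0.0, 1.2]
finger_gap: 30.0
finger_force: 0.0
```

Emit:
servo_tool([
  [0,0,0,0],
  [0,0,0,0],
  [0,0,0,0],
  [0,0,0,0],
  [0,0,0,0],
], gripper=1, newtons=35)

```text
clock: 3.75
position: [560.4, 193.0, 73.3]
eef_rot: [3.141, 0.0, 2.676]
ft_force: [-1.6, 0.6, 2.7]
finger_gap: 22.3
finger_force: 34.4
```

Emit:
servo_tool([
  [0,0,-0.01,0],
  [0,0,-0.03,0],
  [0,0,-0.07,0],
  [0,0,-0.13,0],
  [0,0,-0.2,0],
  [0,0,-0.25,0],
  [0,0,-0.27,0],
  [0,0,-0.27,0],
])

```text
clock: 4.55
position: [561.1, 193.1, 155.6]
eef_rot: [3.14, 0.002, 2.676]
ft_force: [-0.2, 0.7, -1.0]
finger_gap: 22.8
finger_force: 34.3
```

```bash
python3 - <<'E'
from h import *
v=grab('side');v2=grab('top');print(v['s']['finger_gap'],v['s']['finger_force'],v['s']['ft_force']);d(569.5,-196,150)
a=v['img'][130:290,150:400];b=v2['img'][130:230,200:450]
cv2.imwrite('pics/lift.png',np.vstack([cv2.resize(a,(500,320)),cv2.resize(b,(500,200))])[:,:,::-1])
E
```

```text
22.7709637618016 34.33740735054016 [-0.19539554  0.67410447 -0.96440485]
pose [560.  192.8 153.8] [-3.141 -0.     2.676] t 4.65 j6 0.673 delta [-0.6105 -1.1437  0.0129] turn 0.0
```

View pics/lift.png

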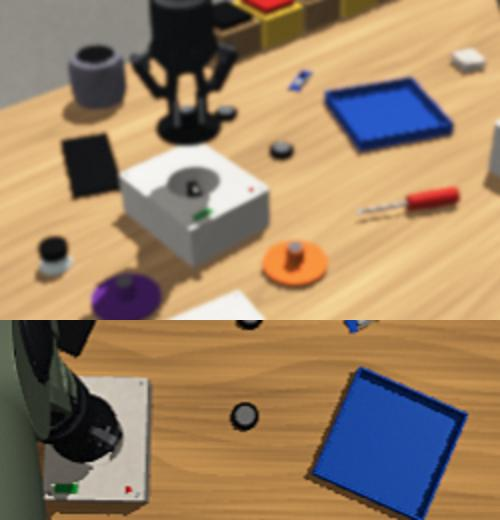

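The cap is lifted level and the well is open, with the knob visible at about (192,188) in the crop. Next I'll carry the cap to the tray.

Emit:
servo_tool([
  [-0.02,-0.038,0,0],
  [-0.06,-0.113,0,0],
  [-0.11,-0.206,0,0],
  [-0.16,-0.3,0,0],
  [-0.21,-0.394,0,0],
  [-0.26,-0.487,0,0],
  [-0.305,-0.572,0,0],
])

```text
clock: 5.35
position: [564.1, -3.8, 153.3]
eef_rot: [-3.141, -0.001, 2.675]
ft_force: [0.4, -0.3, 0.2]
finger_gap: 22.6
finger_force: 34.4
```

Emit:
servo_tool([
  [-0.05,-0.094,0,0],
  [-0.1,-0.188,0,0],
  [-0.15,-0.282,0,0],
  [-0.2,-0.375,0,0],
  [-0.25,-0.469,0,0],
  [-0.29,-0.543,0,0],
  [-0.305,-0.572,0,0],
  [-0.305,-0.572,0,0],
])

```text
clock: 6.15
position: [568.9, -197.3, 153.4]
eef_rot: [-3.142, -0.001, 2.673]
ft_force: [-0.0, 0.7, -1.8]
finger_gap: 22.5
finger_force: 34.4
```

```bash
python3 - <<'E'
from h import *
d(569.5,-196,19.5)
E
```

```text
pose [ 568.9 -197.3  153.4] [-3.142e+00 -1.000e-03  2.673e+00] t 6.15 j6 0.012 delta [-4.000e-04  4.900e-03  4.462e-01] turn 0.0
```

Emit:
servo_tool([
  [0,0,0.06,0],
  [0,0,0.15,0],
  [0,0,0.24,0],
  [0,0,0.33,0],
  [0,0,0.38,0],
  [0,0,0.41,0],
  [0,0,0.425,0],
  [0,0,0.425,0],
])

```text
clock: 6.95
position: [569.6, -195.3, 26.6]
eef_rot: [3.141, -0.0, 2.677]
ft_force: [-0.1, -0.7, -0.1]
finger_gap: 22.9
finger_force: 34.4
```

Emit:
servo_tool([
  [0,0,0.004,0],
  [0,0,0.008,0],
  [0,0,0.012,0],
  [0,0,0.012,0],
])

```text
clock: 7.35
position: [569.8, -196.0, 23.3]
eef_rot: [-3.142, 0.0, 2.676]
ft_force: [-0.6, 1.3, -1.2]
finger_gap: 22.6
finger_force: 34.4
```

Emit:
servo_tool([
  [0,0,0.003,0],
  [0,0,0.006,0],
  [0,0,0.008,0],
  [0,0,0.008,0],
])

```text
clock: 7.75
position: [569.6, -195.9, 20.5]
eef_rot: [3.142, -0.0, 2.676]
ft_force: [0.4, -0.1, -1.2]
finger_gap: 22.7
finger_force: 34.4
```

Emit:
servo_tool([
  [0,0,0.002,0],
  [0,0,0.004,0],
  [0,0,0.004,0],
])

```text
clock: 8.05
position: [569.6, -195.9, 19.4]
eef_rot: [-3.142, -0.0, 2.676]
ft_force: [-1.0, 0.5, -1.1]
finger_gap: 22.6
finger_force: 34.4
```

Emit:
servo_tool([
  [0,0,0.002,0],
  [0,0,0.003,0],
  [0,0,0.003,0],
])

```text
clock: 8.35
position: [569.7, -195.9, 19.3]
eef_rot: [-3.142, 0.0, 2.676]
ft_force: [-1.8, 0.9, 5.1]
finger_gap: 22.4
finger_force: 34.8
```

Emit:
servo_tool([
  [0,0,0.002,0],
  [0,0,0.003,0],
  [0,0,0.003,0],
])

```text
clock: 8.65
position: [569.7, -195.9, 19.3]
eef_rot: [-3.141, 0.001, 2.676]
ft_force: [-4.1, 1.2, 10.5]
finger_gap: 22.6
finger_force: 35.5
```

The cap is on the tray floor, with contact at TCP z = 19.3 as predicted. I'll ease off, release and rise.

Emit:
servo_tool([
  [0,0,-0.004,0],
  [0,0,-0.004,0],
  [0,0,-0.004,0],
])

```text
clock: 8.95
position: [570.0, -196.0, 19.3]
eef_rot: [3.142, 0.001, 2.676]
ft_force: [-1.4, 0.4, 5.2]
finger_gap: 22.6
finger_force: 34.8
```

Emit:
servo_tool([
  [0,0,0,0],
  [0,0,0,0],
  [0,0,0,0],
  [0,0,0,0],
  [0,0,0,0],
], gripper=0)

```text
clock: 9.45
position: [569.6, -195.9, 18.7]
eef_rot: [-3.142, -0.0, 2.676]
ft_force: [1.2, 0.0, 0.2]
finger_gap: 42.8
finger_force: 0.0
```

Emit:
servo_tool([
  [0,0,-0.02,0],
  [0,0,-0.06,0],
  [0,0,-0.15,0],
  [0,0,-0.25,0],
  [0,0,-0.35,0],
  [0,0,-0.45,0],
  [0,0,-0.55,0],
  [0,0,-0.6,0],
])

```text
clock: 10.25
position: [571.0, -196.5, 203.4]
eef_rot: [3.142, 0.005, 2.676]
ft_force: [0.0, 0.6, -0.3]
finger_gap: 42.6
finger_force: 0.0
```

Emit:
servo_tool([
  [0.045,0.085,0,0],
  [0.1,0.188,0,0],
  [0.15,0.282,0,0],
  [0.2,0.375,0,0],
  [0.25,0.469,0,0],
  [0.29,0.543,0,0],
  [0.305,0.572,0,0],
  [0.305,0.572,0,0],
])

```text
clock: 11.05
position: [565.1, -0.6, 199.8]
eef_rot: [3.141, 0.001, 2.678]
ft_force: [0.5, 1.2, 0.6]
finger_gap: 42.9
finger_force: 0.0
```

```bash
python3 - <<'E'
from h import *
v=grab('top');im=v['img']
k=(im.max(2)<60).astype(np.uint8);k2=np.zeros_like(k);k2[165:225,365:425]=k[165:225,365:425]
k2=cv2.morphologyEx(k2,cv2.MORPH_OPEN,np.ones((5,5)))
c=max(cv2.findContours(k2,0,2)[0],key=cv2.contourArea)
print('cap',cv2.fitEllipse(cast(v,c.reshape(-1,2),14)[:,:2].astype(np.float32)))
w=((im.max(2)>150)&(im.max(2).astype(int)-im.min(2)<40)).astype(np.uint8)
k=np.zeros_like(w);k[150:230,215:280]=w[150:230,215:280]
# well mouth: hole in the top face, plane z=62
u=cv2.findContours(k,0,2)[0];u=max(u,key=cv2.contourArea);print('unit',cv2.minAreaRect(cast(v,u.reshape(-1,2),62)[:,:2].astype(np.float32)))
cv2.imwrite('pics/b.png',np.hstack([cv2.resize(im[155:225,215:280],(400,431),interpolation=2),cv2.resize(im[145:240,350:440],(400,431),interpolation=2)])[:,:,::-1])
d(560,192.5,200)
E
```

```text
cap ((570.5938720703125, -193.51058959960938), (80.74565124511719, 83.18960571289062), 40.26435852050781)
unit ((567.30712890625, 192.1715087890625), (146.94967651367188, 130.78170776367188), 0.5271458625793457)
pose [565.3  -1.6 199.6] [-3.141e+00  1.000e-03  2.677e+00] t 11.1 j6 0.332 delta [ 0.3058  0.5706 -0.0019] turn 0.0
```

View pics/b.png

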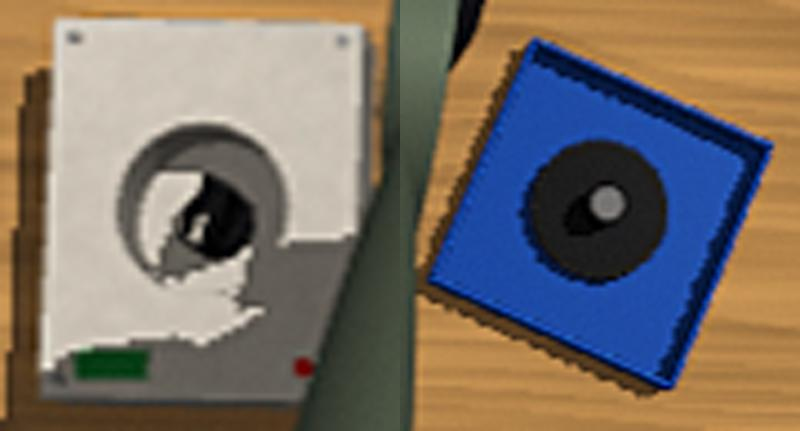

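The cap lies flat in the tray at about (570.5,-194), seen at (607,205) in the crop. Now I'll go back over the well for a wrist look.

Emit:
servo_tool([
  [0.05,0.094,0,0],
  [0.1,0.188,0,0],
  [0.15,0.282,0,0],
  [0.2,0.375,0,0],
  [0.25,0.469,0,0],
  [0.29,0.543,0.03,0],
  [0.306,0.571,0.06,0],
  [0.306,0.571,0.06,0],
], gripper=-1)

```text
clock: 11.9
position: [559.3, 192.3, 179.4]
eef_rot: [-3.14, -0.002, 2.676]
ft_force: [-0.3, -1.3, -1.0]
finger_gap: 85.5
finger_force: 0.0
```

Emit:
servo_tool([
  [0,0,0,0],
  [0,0,0,0],
])

```text
clock: 12.1
position: [560.4, 191.2, 181.2]
eef_rot: [-3.141, 0.0, 2.674]
ft_force: [-0.1, -0.0, -0.1]
finger_gap: 85.4
finger_force: 0.0
```

```bash
python3 - <<'E'
from h import *
v=grab('wrist');d(560,192.5,120)
np.savez('pics/w2.npz',img=v['img'],K=v['K'],d=v['d'],Rc=v['Rc'],c=v['c'])
print(proj(v,[[560,192.5,62],[560,192.5,53]]),proj(v,[[560+36*np.cos(a),192.5+36*np.sin(a),62] for a in (0,1.57,3.14,4.71)]))
cv2.imwrite('pics/w2.png',cv2.resize(v['img'][110:250,230:410],(771,600),interpolation=2)[:,:,::-1])
E
```

```text
pose [560.5 191.4 181.3] [3.142e+00 1.000e-03 2.674e+00] t 12.15 j6 0.672 delta [0.0032 0.0027 0.2043] turn 0.0
[[315.37471117 189.95952935]
 [315.36065732 187.38321798]] [[332.59179522 222.89109866]
 [351.3822453  172.50370527]
 [296.98109413 154.63620533]
 [280.56719835 206.76548689]]
```

View pics/w2.png

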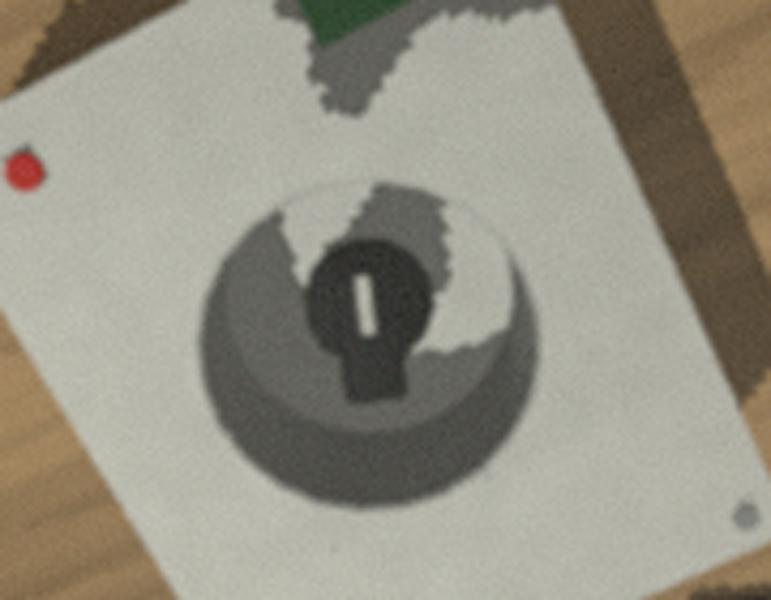

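The wrist crop shows the well mouth centred at (370,344) and the knob's white line from (359,276) to (371,335). The bar's far end is at (376,398). Next I'll compute the bar's axis.

```bash
python3 - <<'E'
from h import *
z=np.load('pics/w2.npz');v={k:z[k] for k in z.files}
f=lambda p:np.array(p,float)*180/771+[230,110]
L=cast(v,[f(p) for p in((359,276),(371,335),(376,398))],53);print(L.round(1))
print('mouth',cast(v,[f((370,344))],62).round(1))
# knob line fit, bright pixels inside
g=v['img'][170:192,305:325].min(2); 
ys,xs=np.where((v['img'].min(2)>110)); m=(ys>172)&(ys<190)&(xs>309)&(xs<320)
P=cast(v,np.c_[xs[m],ys[m]],53)[:,:2]
u,s,w=np.linalg.svd(P-P.mean(0));print(len(P),P.mean(0).round(1),s.round(1),w[0],np.arctan2(*w[0][::-1]))
e=L[2]-L[0];yaw=np.arctan2(e[1],e[0]);print('yaw',yaw,yaw+np.pi)
d(L[1,0],L[1,1],120,yaw)
E
```

```text
[[548.3 196.8  53. ]
 [561.2 193.2  53. ]
 [574.7 187.7  53. ]]
mouth [[560.7 193.2  62. ]]
47 [554.1 194.9] [25.   6.4] [ 0.94922316 -0.31460356] -0.32003897843747325
yaw -0.3325219862784709 2.8090706673113224
pose [560.5 191.4 181.3] [3.142e+00 1.000e-03 2.674e+00] t 12.15 j6 0.672 delta [0.0006 0.0066 0.2043] turn -0.0431
```

Emit:
servo_tool([
  [0,0.005,0.06,-0.0445],
  [0,0.005,0.12,-0.0445],
  [0,0.005,0.18,-0.0445],
  [0,0.005,0.22,-0.0445],
  [0,0.005,0.25,-0.0445],
  [0,0.005,0.27,-0.0445],
  [0,0.005,0.27,-0.0445],
  [0,0.005,0.27,-0.0445],
], gripper=0.34, newtons=20)

```text
clock: 12.95
position: [561.0, 194.2, 100.4]
eef_rot: [3.141, 0.001, 2.816]
ft_force: [0.8, 0.4, -0.7]
finger_gap: 27.9
finger_force: 0.0
```

Emit:
servo_tool([
  [0,0,0,0],
  [0,0,0,0],
])

```text
clock: 13.15
position: [561.1, 194.3, 100.5]
eef_rot: [3.141, 0.001, 2.816]
ft_force: [0.2, 0.2, -0.6]
finger_gap: 28.1
finger_force: 0.0
```

```bash
python3 - <<'E'
from h import *
P=[]
for i in range(6):
    v=grab('side'); P.append(np.r_[v['s']['position'],v['s']['eef_rot'][2],v['s']['torque'][2]])
P=np.array(P);print(P.mean(0),P.std(0));s=v['s'];s['position']=P[:,:3].mean(0);s['eef_rot']=np.array([np.pi,0,P[:,3].mean()]);d(560.8,193,27,2.815,s)
E
```

```text
[5.60832867e+02 1.94218667e+02 1.00274634e+02 2.81569967e+00
 8.71313993e-03] [1.36310829e-01 3.21238838e-02 1.64384028e-01 2.67783819e-05
 2.25785761e-02]
pose [560.8 194.2 100.3] [3.142 0.    2.816] t 13.4 j6 0.535 delta [-0.0012 -0.0039  0.2442] turn 0.0002
```

Emit:
servo_tool([
  [-0.001,-0.004,0.03,0],
  [-0.001,-0.004,0.06,0],
  [-0.001,-0.004,0.09,0],
  [-0.001,-0.004,0.115,0],
  [-0.001,-0.004,0.14,0],
  [-0.001,-0.004,0.16,0],
  [-0.001,-0.004,0.16,0],
])

```text
clock: 14.15
position: [559.8, 192.7, 50.7]
eef_rot: [-3.141, -0.002, 2.816]
ft_force: [-0.2, 0.6, -0.0]
finger_gap: 28.0
finger_force: 0.0
```

Emit:
servo_tool([
  [0,0,0.015,0],
  [0,0,0.03,0],
  [0,0,0.045,0],
  [0,0,0.06,0],
  [0,0,0.07,0],
  [0,0,0.078,0],
  [0,0,0.078,0],
  [0,0,0.078,0],
])

```text
clock: 14.95
position: [560.5, 192.9, 28.5]
eef_rot: [-3.142, -0.0, 2.816]
ft_force: [-0.2, 0.3, -0.3]
finger_gap: 28.3
finger_force: 0.0
```

Emit:
servo_tool([
  [0,0,0,0],
  [0,0,0,0],
  [0,0,0,0],
], gripper=0.54)

```text
clock: 15.25
position: [560.6, 192.9, 28.6]
eef_rot: [3.141, 0.0, 2.816]
ft_force: [0.1, 0.6, -0.7]
finger_gap: 19.8
finger_force: 0.0
```

```bash
python3 - <<'E'
from h import *
for i in range(4):
    s=grab('side')['s']; print(s['position'].round(1),s['eef_rot'][2].round(3),s['ft_force'].round(2),s['torque'].round(3),s['finger_gap'].round(1),s['finger_force'])
E
```

```text
Traceback (most recent call last):
AttributeError: 'float' object has no attribute 'round'
```

Emit:
servo_tool([
  [0,0,0,0],
  [0,0,0,0],
  [0,0,0,0],
], gripper=0.63)

```text
clock: 15.6
position: [560.5, 192.8, 28.5]
eef_rot: [-3.141, 0.0, 2.816]
ft_force: [-0.4, -0.5, -0.2]
finger_gap: 15.8
finger_force: 0.4
```

Emit:
servo_tool([
  [0,0,0,0],
  [0,0,0,0],
  [0,0,0,0],
  [0,0,0,0],
], gripper=1, newtons=25)

```text
clock: 16.0
position: [560.5, 192.3, 28.6]
eef_rot: [-3.14, 0.0, 2.815]
ft_force: [-1.6, -4.4, 3.8]
finger_gap: 13.4
finger_force: 27.0
```

```bash
cat > st.py <<'E'
from h import *
T=[]
for i in range(4):
    s=grab('side')['s']; T.append(np.r_[s['position'],s['eef_rot'][2],s['joints'][5],s['ft_force'],s['torque'],s['finger_gap'],s['finger_force']])
T=np.array(T);m=T.mean(0).round(3);print('t',s['clock'],'p',m[:3],'yaw',m[3],'j6',m[4],'F',m[5:8],'M',m[8:11],'sd',T[:,10].std().round(3),'gap',m[11:])
E
python3 st.py
```

```text
t 16.15 p [560.467 192.288  28.615] yaw 2.815 j6 0.533 F [-1.431 -5.014  4.899] M [-1.094  0.301 -0.003] sd 0.027 gap [13.395 27.027]
```

Gripped, with about 5 N of lateral and downward preload. I'll relieve that by about 0.7 mm each and then start turning clockwise.

Emit:
servo_tool([
  [0,-0.0012,-0.0015,0],
  [0,-0.0022,-0.0027,0],
  [0,-0.0022,-0.0027,0.01],
  [0,-0.0022,-0.0027,0.02],
  [0,-0.0022,-0.0027,0.03],
  [0,-0.0022,-0.0027,0.03],
])

```text
clock: 16.8
position: [560.4, 192.3, 28.8]
eef_rot: [3.142, -0.0, 2.722]
ft_force: [1.2, -2.5, -3.1]
finger_gap: 13.2
finger_force: 25.9
```

```bash
python3 st.py
```

```text
t 16.95 p [560.376 192.26   28.818] yaw 2.722 j6 0.626 F [ 1.262 -3.139 -4.024] M [-0.71  -0.414  0.035] sd 0.032 gap [13.437 25.796]
```

Emit:
servo_tool([
  [0,-0.001,0.0012,0.02],
  [0,-0.001,0.0012,0.04],
  [0,-0.001,0.0012,0.06],
  [0,-0.001,0.0012,0.08],
  [0,-0.001,0.0012,0.1],
  [0,-0.001,0.0012,0.12],
  [0,-0.001,0.0012,0.14],
  [0,-0.001,0.0012,0.14],
])

```text
clock: 17.8
position: [560.6, 192.3, 28.9]
eef_rot: [3.141, -0.0, 2.282]
ft_force: [2.6, -2.4, -4.8]
finger_gap: 13.5
finger_force: 25.6
```

```bash
python3 st.py
```

```text
t 17.95 p [560.515 192.337  28.846] yaw 2.283 j6 1.064 F [ 2.772 -1.807 -5.452] M [-0.349 -0.71   0.023] sd 0.025 gap [13.528 25.57 ]
```

Emit:
servo_tool([
  [-0.001,0,0.002,0.02],
  [-0.001,0,0.002,0.04],
  [-0.001,0,0.002,0.06],
  [-0.001,0,0.002,0.06],
])

```text
clock: 18.4
position: [560.7, 192.4, 28.8]
eef_rot: [3.14, -0.001, 2.094]
ft_force: [1.6, -0.9, -1.7]
finger_gap: 13.4
finger_force: 26.1
```

```bash
sed -i 's/range(4)/range(7)/' st.py; python3 st.py
```

```text
t 18.7 p [560.66  192.309  28.745] yaw 2.094 j6 1.253 F [ 1.56   0.258 -0.669] M [ 0.086 -0.44  -0.01 ] sd 0.033 gap [13.357 26.26 ]
```

Emit:
servo_tool([
  [0,0,0,0.02],
  [0,0,0,0.04],
  [0,0,0,0.04],
])

```text
clock: 19.05
position: [560.7, 192.3, 28.7]
eef_rot: [3.141, -0.001, 1.968]
ft_force: [2.1, 2.1, 2.3]
finger_gap: 13.8
finger_force: 26.5
```

```bash
python3 st.py
```

```text
t 19.35 p [560.718 192.243  28.69 ] yaw 1.969 j6 1.378 F [1.79  2.335 1.873] M [ 0.503 -0.448  0.015] sd 0.03 gap [13.484 26.609]
```

Emit:
servo_tool([
  [0,-0.001,-0.001,0.02],
  [0,-0.001,-0.001,0.04],
  [0,-0.001,-0.001,0.04],
])

```text
clock: 19.7
position: [560.7, 192.2, 28.7]
eef_rot: [3.14, -0.001, 1.842]
ft_force: [3.3, 3.8, 0.4]
finger_gap: 13.4
finger_force: 26.3
```

```bash
python3 st.py
```

```text
t 20.0 p [560.734 192.198  28.729] yaw 1.843 j6 1.503 F [ 3.785  4.166 -0.145] M [ 0.855 -0.852  0.029] sd 0.046 gap [13.41  26.303]
```

Emit:
servo_tool([
  [0,0,0,0.02],
  [0,0,0,0.04],
  [0,0,0,0.04],
])

```text
clock: 20.35
position: [560.8, 192.2, 28.7]
eef_rot: [3.14, -0.001, 1.717]
ft_force: [3.8, 4.0, -1.1]
finger_gap: 13.7
finger_force: 26.3
```

```bash
python3 st.py
```

```text
t 20.65 p [560.779 192.198  28.725] yaw 1.718 j6 1.629 F [ 3.806  3.742 -0.458] M [ 0.869 -0.878  0.027] sd 0.02 gap [13.488 26.285]
```

Emit:
servo_tool([
  [0.0014,0.0019,0,0.02],
  [0.0014,0.0019,0,0.04],
  [0.0014,0.0019,0,0.04],
])

```text
clock: 21.0
position: [560.9, 192.2, 28.7]
eef_rot: [3.141, -0.0, 1.592]
ft_force: [3.1, 3.2, 0.9]
finger_gap: 13.5
finger_force: 26.5
```

```bash
python3 st.py
```

```text
t 21.3 p [560.887 192.229  28.713] yaw 1.592 j6 1.755 F [3.243 2.86  0.344] M [ 0.636 -0.786  0.037] sd 0.015 gap [13.39  26.478]
```

Emit:
servo_tool([
  [0,0,0,0.02],
  [0,0,0,0.04],
  [0,0,0,0.04],
])

```text
clock: 21.65
position: [560.9, 192.2, 28.7]
eef_rot: [3.141, -0.0, 1.465]
ft_force: [4.0, 2.5, -0.6]
finger_gap: 13.6
finger_force: 26.4
```

```bash
python3 st.py
```

```text
t 21.95 p [560.925 192.212  28.719] yaw 1.466 j6 1.881 F [3.861 3.124 0.391] M [ 0.682 -0.962  0.002] sd 0.019 gap [13.479 26.39 ]
```

Emit:
servo_tool([
  [0.001,0.001,0,0.02],
  [0.001,0.001,0,0.04],
  [0.001,0.001,0,0.04],
])

```text
clock: 22.3
position: [561.0, 192.2, 28.7]
eef_rot: [3.141, 0.0, 1.34]
ft_force: [3.2, 1.8, 1.3]
finger_gap: 13.2
finger_force: 26.5
```

```bash
python3 st.py
```

```text
t 22.6 p [561.015 192.221  28.697] yaw 1.34 j6 2.007 F [3.215 2.168 1.316] M [ 0.42  -0.852  0.019] sd 0.035 gap [13.571 26.514]
```

Emit:
servo_tool([
  [0,0,0,0.015],
  [0,0,0,0.03],
  [0,0,0,0.03],
])

```text
clock: 22.95
position: [561.1, 192.2, 28.7]
eef_rot: [3.141, 0.0, 1.245]
ft_force: [3.3, 2.0, 1.4]
finger_gap: 13.7
finger_force: 26.6
```

```bash
python3 st.py
```

```text
t 23.25 p [561.04  192.225  28.686] yaw 1.246 j6 2.102 F [4.012 1.017 1.655] M [ 0.216 -0.901  0.101] sd 0.035 gap [13.483 26.572]
```

Torque has risen to 0.10 N m, so the switch is moving. The stop should come at a yaw of about 0.94 to 1.0, and I'll use smaller steps from here.

Emit:
servo_tool([
  [0,0,0,0.015],
  [0,0.001,0,0.03],
  [0,0.001,0,0.045],
  [0,0.001,0,0.045],
])

```text
clock: 23.7
position: [561.1, 192.2, 28.7]
eef_rot: [3.142, 0.0, 1.104]
ft_force: [4.0, -0.0, 2.0]
finger_gap: 13.6
finger_force: 26.7
```

```bash
python3 st.py
```

```text
t 24.0 p [561.133 192.201  28.672] yaw 1.104 j6 2.243 F [3.397 0.175 2.536] M [ 0.084 -0.778  0.088] sd 0.033 gap [13.657 26.679]
```

Emit:
servo_tool([
  [0,0,0,0.008],
  [0,0,0,0.015],
  [0,0,0,0.015],
])

```text
clock: 24.35
position: [561.1, 192.2, 28.6]
eef_rot: [3.142, 0.0, 1.056]
ft_force: [3.1, 0.2, 3.5]
finger_gap: 13.7
finger_force: 26.8
```

```bash
python3 st.py
```

```text
t 24.65 p [561.15  192.213  28.647] yaw 1.056 j6 2.291 F [ 3.098 -0.246  3.391] M [-0.055 -0.701  0.087] sd 0.032 gap [13.544 26.78 ]
```

Emit:
servo_tool([
  [0,0,-0.001,0.006],
  [0,0.001,-0.001,0.013],
  [0,0.001,-0.001,0.013],
])

```text
clock: 25.0
position: [561.2, 192.2, 28.7]
eef_rot: [-3.141, 0.0, 1.015]
ft_force: [2.6, 0.8, 1.9]
finger_gap: 13.8
finger_force: 26.6
```

```bash
python3 st.py
```

```text
t 25.3 p [561.186 192.179  28.712] yaw 1.015 j6 2.332 F [2.686 0.024 0.841] M [ 0.021 -0.682  0.1  ] sd 0.019 gap [13.673 26.499]
```

Emit:
servo_tool([
  [0,0,0,0.005],
  [0,0,0,0.01],
  [0,0,0,0.01],
])

```text
clock: 25.65
position: [561.2, 192.2, 28.8]
eef_rot: [-3.141, 0.0, 0.984]
ft_force: [2.9, -0.2, -0.3]
finger_gap: 13.5
finger_force: 26.2
```

```bash
python3 st.py
```

```text
t 25.95 p [561.203 192.151  28.75 ] yaw 0.984 j6 2.363 F [ 2.443  0.423 -1.02 ] M [ 0.068 -0.596  0.102] sd 0.042 gap [13.551 26.183]
```

Emit:
servo_tool([
  [0,0,0,0.005],
  [0,0,0,0.009],
  [0,0,0,0.009],
])

```text
clock: 26.3
position: [561.2, 192.2, 28.8]
eef_rot: [-3.141, 0.0, 0.955]
ft_force: [2.1, 0.4, -2.7]
finger_gap: 13.4
finger_force: 26.0
```

```bash
python3 st.py
```

```text
t 26.6 p [561.224 192.139  28.782] yaw 0.956 j6 2.391 F [ 1.846  0.329 -2.806] M [ 0.092 -0.494  0.086] sd 0.017 gap [13.398 25.983]
```

Emit:
servo_tool([
  [0,0,0.001,0.004],
  [0,0,0.001,0.008],
  [0,0,0.001,0.008],
])

```text
clock: 26.95
position: [561.3, 192.1, 28.7]
eef_rot: [-3.141, 0.0, 0.93]
ft_force: [0.7, -0.2, -0.2]
finger_gap: 13.3
finger_force: 26.3
```

```bash
python3 st.py
```

```text
t 27.25 p [561.288 192.141  28.716] yaw 0.931 j6 2.416 F [ 0.331 -0.076  0.332] M [ 0.027 -0.11   0.101] sd 0.019 gap [13.584 26.404]
```

Emit:
servo_tool([
  [0,0,0,0.004],
  [0,0,0,0.008],
  [0,0,0,0.008],
])

```text
clock: 27.6
position: [561.3, 192.1, 28.7]
eef_rot: [-3.141, 0.0, 0.905]
ft_force: [-0.8, -1.3, 2.4]
finger_gap: 13.5
finger_force: 26.6
```

```bash
python3 st.py
```

```text
t 27.9 p [561.345 192.143  28.683] yaw 0.906 j6 2.442 F [-0.956 -0.1    2.32 ] M [-0.042  0.152  0.149] sd 0.03 gap [13.533 26.668]
```

Emit:
servo_tool([
  [0,0,0,0.003],
  [0,0,0,0.006],
  [0,0,0,0.006],
])

```text
clock: 28.25
position: [561.4, 192.1, 28.7]
eef_rot: [-3.142, 0.0, 0.886]
ft_force: [-1.4, 0.1, 3.7]
finger_gap: 13.6
finger_force: 26.8
```

```bash
python3 st.py
```

```text
t 28.55 p [561.357 192.14   28.644] yaw 0.887 j6 2.46 F [-1.5  -0.78  3.37] M [-0.082  0.344  0.185] sd 0.03 gap [13.602 26.841]
```

The torque rises at the mount's own stiffness, so this is the end stop, at 0.185 N m and well under 0.30. I'll unwind the twist, release and rise.

Emit:
servo_tool([
  [0,0,-0.001,-0.009],
  [0,0,-0.0015,-0.018],
  [0,0,-0.0015,-0.026],
  [0,0,-0.0015,-0.026],
])

```text
clock: 29.0
position: [561.3, 192.1, 28.8]
eef_rot: [-3.141, 0.0, 0.969]
ft_force: [0.1, 0.7, -1.5]
finger_gap: 13.3
finger_force: 26.3
```

Emit:
servo_tool([
  [0,0,0,0],
  [0,0,0,0],
  [0,0,0,0],
  [0,0,0,0],
], gripper=0.36)

```text
clock: 29.4
position: [561.7, 192.2, 29.2]
eef_rot: [3.141, -0.0, 0.968]
ft_force: [-0.1, -0.8, -1.3]
finger_gap: 27.3
finger_force: 0.0
```

Emit:
servo_tool([
  [0,0,-0.02,0],
  [0,0,-0.05,0],
  [0,0,-0.1,0],
  [0,0,-0.17,0],
  [0,0,-0.27,0],
  [0,0,-0.37,0],
  [0,0,-0.47,0],
  [0,0,-0.55,0],
])

```text
clock: 30.2
position: [562.0, 192.3, 197.1]
eef_rot: [3.14, -0.002, 0.968]
ft_force: [0.6, -0.7, -0.3]
finger_gap: 27.4
finger_force: 0.0
```

Emit:
servo_tool([
  [0,0,0,0],
  [0,0,0,0],
  [0,0,0,0],
], gripper=-1)

```text
clock: 30.5
position: [560.7, 192.0, 193.2]
eef_rot: [-3.14, 0.001, 0.968]
ft_force: [-0.4, -0.3, -0.7]
finger_gap: 69.9
finger_force: 0.0
```

```bash
python3 - <<'E'
from h import *
v=grab('wrist');t=grab('top');s=v['s'];print(s['clock'],s['position'].round(1),s['torque'],s['ft_force'])
cv2.imwrite('pics/end.png',np.vstack([cv2.resize(v['img'][100:260,180:460],(525,300),interpolation=2),cv2.resize(t['img'][90:290,150:500],(525,300))])[:,:,::-1])
E
```

```text
30.5 [560.7 192.  193.2] [-0.00323162 -0.00115065 -0.02414478] [-0.41391565 -0.34859398 -0.69801371]
```

View pics/end.png

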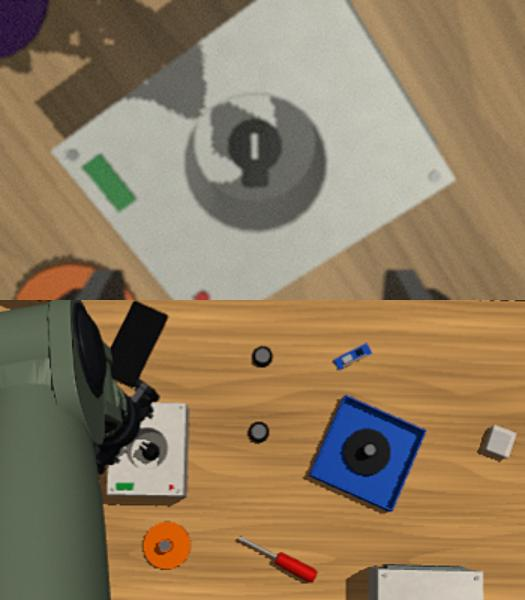

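In the wrist crop the knob's white line at (255,147) stands along the tool axis, so the knob turned about 1.85 rad with the gripper. The top crop shows the cap flat in the tray at (367,452) and the bystanders it shows where they were.

```bash
python3 -c "
from bench import ticket;print(ticket.finish_job())"
```

```text
the job is handed in; nothing more can be done
None
```

The job is handed in at about 31 s: the black cap lies flat and right way up in the blue tray, and the dimmer knob was turned about 1.85 rad clockwise to its end stop, where the measured torque peaked at about 0.19 N m (limit 0.30).

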